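# Size a shoe last and point out the reading

### The job

Size the shoe last on the measuring board: with the outside of the fingers push the toe slide along the board until the last is closed up between the slide and the heel block, with no gap left at heel or toe. Then leave the slide and point straight down at the brass index plate on the slide, fingertips a centimetre or two above it and touching nothing, so that a colleague can read the scale there; keep pointing for at least two seconds and finish still pointing. Grasp and lift nothing, and leave the other things on the bench as they lie.

Things in the scene. Friction and masses are not known exactly. Their poses are not given: they have to be found in the camera images.
- size_board: wooden last-measuring board fixed to the bench, 160 mm wide (x), 400 mm long (y -240 to +160 mm), 14 mm thick; origin on its underside on the centre line. y = measuring line, from toe slide towards heel block; z up; its -x edge, nearer the robot, carries a metal scale. Dark heel block at y 122 to 158 mm, 76 mm high, with a pale 20 mm heel seat and two low side cheeks before it
- toe_slide (a joint): travel of the toe slide along the board's +y, towards the heel block, in m: 0 fully open, 0.100 the end of its travel, about 0.080 when the last is closed up between slide and heel block. About 3 N of friction; it stays where it is left. Pushing the last along with it takes some 2 to 4 N more
- slide_back (a point): middle of the outer face (to the board's -y) of the slide's upright jaw: the face to push on, 69 mm above the bench. Jaw: dark wooden plate with metal inner facing, 76 mm wide (board x), 18 mm thick, top 90 mm above the bench. Below it the slide's foot, 110 mm wide, stands out 10 mm farther to -y, up to 31 mm above the bench: push with the fingertips 35 to 80 mm above the bench
- slide_face (a point): point on the slide's inner, measuring face (facing the board's +y), 20 mm above the bench, where the toe of the last meets it
- index_plate (a point): the thing to point at: centre of the top of a flat brass plate, 24 mm (board x) by 14 mm (board y), that stands out from the slide's foot over the metal scale on the robot's side of the board, 20 mm above the bench; it moves with the slide. It lies 66 mm to the board's -x of the jaw's middle; the jaw's near end is 28 mm from it and rises 70 mm above it
- heel_face (a point): point on the face of the heel block that the heel of the last comes to rest against, 45 mm above the bench
- last_heel (a point): rearmost point of the heel, 45 mm above the bench, of the shoe last: half-carved, pale wood, 245 mm long, to 83 mm wide, 104 mm high at the heel, 0.3 to 0.6 kg. It lies loose on the board, sole down, heel towards the heel block and 12 to 30 mm short of it at the start
- last_toe (a point): foremost point of the toe of the last, 20 mm above the bench, facing the toe slide; at the start 20 mm or more short of it
- last: the same shoe last as a whole: origin under its middle, y axis from toe to heel, z up
- marking_pencil: bystander: yellow pencil 190 mm long, 8 mm thick, lying on the board beside the last, along its far (+x) edge; origin at its middle
- cork_block: bystander: brown sanding block 71 x 100 x 25 mm on the far side of the board; origin under its middle
- awl: bystander: awl with a thick dark handle, 175 mm long, at the right; origin under its middle
- palette_knife: bystander: spatula with a blue handle, 205 mm long, at the left; origin under its middle
- tub: bystander: small pale tub with lid, 72 mm across, 42 mm high, in front at the right; origin under its middle
- off_block: bystander: pale wooden off-cut 58 x 64 x 23 mm at the right; origin under its middle

How it is judged:
By the outcome, as a careful person would: the job done as asked, in the order asked, and still so for the second after the job is handed in, with the robot touching nothing.
It also fails if it takes over 48 s, if anything falls off the work surface, if the arm or the gripper's body presses on something with over 40 N, if the wrist force passes 120 N, or if a joint passes its speed limit or range.

### The arm

A 6-joint arm with a two-finger parallel gripper is mounted at the origin on a cart in front of the work surface, level with it; the furniture and walls round the work are solid. World frame = base frame: x ahead of the robot, y to its left, z up, the work surface at z = 0. Lengths are in m, angles in degrees, forces in N, time in s.
With the tool pointing down it reaches from about 0.3 to 0.75 m from the base axis. Payload 8.5 kg.
Tool frame: the origin (TCP) lies on the centre line of the jaws, within the pads' length; the fingertips stand 25 mm ahead of it and the grasp point (between the pads) lies 6 mm ahead of it; z points along the fingers, y is the line along which they close (so a half turn about z gives the same grasp; the last joint's range is limited). The gripper opens to 85 mm and grips with 20 to 120 N. Pads are 22 mm wide; open, the fingers measure 114 mm over their backs; the gripper's body (76 mm by 85 mm) begins 54 mm behind the grasp point. The pads swing forward as they close: fully open they stand 13 mm farther back than shut.
Start: joints at [-83.211, 21.807, 74.336, -0, 83.858, -12.336], TCP at [0.18, -0.52, 0.224] pointing down, gripper open.
Joint ranges: [-178.18, 178.18], [-50.72, 133.34], [12.68, 142.11], [-81.47, 261.47], [9.98, 163.14], [-165.26, 165.26]. Speed limits (degrees/s): [136.94, 136.94, 180, 180, 180, 180].

### API

Orientations are given as a 3x3 rotation matrix whose columns are the frame's x, y, z axes.
In Python, from rig import telemetry, optics, env gives the robot as it stands.
- The arm moves only by the tool send_rows, never from a script. Its argument "deltas" is a list that holds one entry, the list of rows, each a list of 7 numbers: the shift along the tool's x, y, z in m, then the turn, a rotation vector about the tool's x, y, z in rad, then the opening, from -1 (shut) to 1 (fully open), so that 0 is half open. In form: [[[x, y, z, ax, ay, az, grip], ...]]. A call has 1 to 12 rows; each row shifts and turns the commanded pose from where the row before left it, along the tool's axes as they then stand; what a row does not reach is not made up. A row lasts 1/8 s, in which the tool goes at most 62.5 mm and 10.7 degrees, less where a joint would pass 70% of its speed; a pose out of reach is approached as far as the arm can. A call is refused whole if a number of a shift passes 0.0625 or a number of a turn 0.188, either way. A call with a gripper value outside its range is refused whole. The fingers move at their own pace and stop on an object; "squeeze" is the grip in N (left out, the last holds). Time passes only in rows, so rows that do not move let the fingers close. It gives the time, the measured TCP pose, the force, the opening and the grip force at its end, in the units of the state.
- telemetry.observe(): the state, without advancing time (a new reading comes with each control period).
- optics.get_image(name): name is "side" or "top" or "wrist"; returns a dict with "image" (420x560x3 uint8, red, green, blue), "range_z" (420x560 float32, m along the optical axis (not along the pixel's ray), 0 where there is no reading), "K" (3x3 intrinsics, pixels), "k1" (the pictures are not rectified: a ray, as slopes to the right and down, at radius r is drawn at 1 + k1 r^2 times it, then the intrinsics apply), "rvec" (rotation vector, rad) and "tvec" (3), from world to camera coordinates, as OpenCV has them; the wrist camera has in their place "hand_eye" (4x4, takes a point from camera to tool coordinates, whose origin is the TCP and whose axes are the flange's). Camera axes: x right, y down, z forward; pixel columns grow to the right and rows downward; lengths in m; the calibration is good to about 2 mm. A picture is of the moment at which its call begins: read the wrist's pose just before it.
- env.close_job(): hands the job in; it is judged then, once.
The state is a dict: "time_s": time; "q": joint angles; "qvel": joint speeds; "joint_efforts": joint torques, N m; "position": TCP position; "tool_rot": TCP orientation; "ft_force": force on the tool from outside, world axes, zero at the start; "wrist_torque": the same for the moment, N m; "grip_width": finger opening in m; "gripper_force": force on a finger pad.
Only numpy, scipy, OpenCV 4.12 (cv2) and the standard library are available. Lean on these libraries where they do the work, as an engineer would, in place of code of your own. Each camera call takes 0.05 s, during which the arm holds its last target. There are 200 camera calls.

## Working session

There is one attempt and no reset: what is moved stays moved. The work goes in short steps, Python scripts to look and compute and a tool call to move; the robot and the scene stay as the last step left them, time stands still between calls to the robot, and variables do not carry over. Pictures are saved under pics/ and viewed, at most 13 in all, crops included, and the job is handed in when it is done.

Besides the shell and the picture viewer there is one more tool, called by a JSON object that holds its "api" and its "payload", one argument or row to a line. send_rows: Moves the arm, as the interface text tells. Its arguments: {"type":"object","properties":{"deltas":{"type":"array"},"squeeze":{"type":"number"}},"required":["deltas"]}

```bash
mkdir -p pics; cat > h.py <<'E'
import numpy as np, cv2
from rig import telemetry, optics, env
def cam(name):
    s=telemetry.observe(); d=optics.get_image(name)
    if name=="wrist":
        T=np.eye(4);T[:3,:3]=s["tool_rot"];T[:3,3]=s["position"];M=T@np.array(d["hand_eye"])
        R,c=M[:3,:3],M[:3,3]
    else:
        Rc=cv2.Rodrigues(np.array(d["rvec"],float))[0]; R=Rc.T; c=-R@np.array(d["tvec"],float).ravel()
    d["R"],d["c"]=R,c
    return d
def rays(d,uv):
    k=float(d["k1"]); p=cv2.undistortPoints(np.array(uv,float).reshape(-1,1,2),np.array(d["K"],float),np.array([k,0,0,0,0.])).reshape(-1,2)
    return np.c_[p,np.ones(len(p))]@d["R"].T
def onplane(d,uv,z):
    r=rays(d,uv); return d["c"]+r*((z-d["c"][2])/r[:,2])[:,None]
def cloud(d):
    z=d["range_z"]; v,u=np.mgrid[:z.shape[0],:z.shape[1]]
    r=rays(d,np.c_[u.ravel(),v.ravel()]); P=d["c"]+r*z.ravel()[:,None]
    P[z.ravel()==0]=np.nan
    return P.reshape(*z.shape,3)
def save(d,n): cv2.imwrite("pics/"+n,d["image"][:,:,::-1])
E
python3 - <<'E'
from h import *
s=telemetry.observe();print(s["time_s"],s["position"],np.round(s["tool_rot"],3),s["grip_width"])
for n in("top","side"):
    d=cam(n);save(d,n+"0.png");print(n,d["c"],d["k1"])
E
```

```text
0.0 [ 0.18016525 -0.51932142  0.22303659] [[ 0.945  0.328 -0.   ]
 [ 0.328 -0.945  0.001]
 [ 0.    -0.001 -1.   ]] 0.08522697884087904
top [0.37811367 0.04936209 1.26221154] 0.021137864388671598
side [ 0.37755627 -1.31647288  0.84093363] -0.19391100845100354
```

View pics/top0.png

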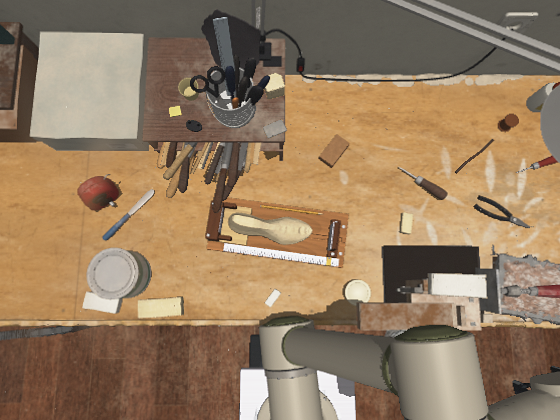

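View pics/side0.png

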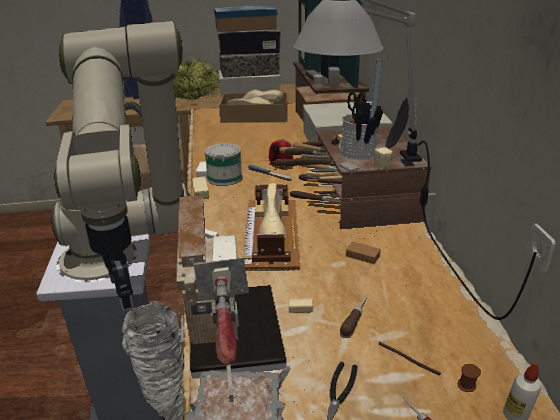

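The top view shows the board at px (205–347, 200–268). The heel block is at the left (213,222) and the toe slide at the right (333,238), with the scale on the robot's side. I'll enlarge it.

```bash
python3 - <<'E'
from h import *
d=cam("top")
c=cv2.resize(d["image"][190:280,195:360],None,fx=4.8,fy=4.8,interpolation=cv2.INTER_CUBIC)
cv2.imwrite("pics/topc.png",c[:,:,::-1])
P=cloud(d)
for uv in [(333,238),(325,233),(336,225),(330,255),(335,262),(213,222),(222,226),(275,228),(310,230),(430,270),(395,330),(358,290)]:
    print(uv,np.round(P[uv[1],uv[0]],3))
E
```

```text
(333, 238) [ 0.507 -0.096  0.09 ]
(325, 233) [ 0.53  -0.082  0.015]
(336, 225) [ 0.543 -0.104  0.091]
(330, 255) [ 0.465 -0.093  0.033]
(335, 262) [ 0.446 -0.109  0.016]
(213, 222) [0.552 0.237 0.078]
(222, 226) [0.546 0.217 0.036]
(275, 228) [0.536 0.064 0.073]
(310, 230) [ 0.538 -0.038  0.018]
(430, 270) [ 0.425 -0.38   0.023]
(395, 330) [ 0.247 -0.304 -0.1  ]
(358, 290) [ 0.367 -0.169  0.04 ]
```

View pics/topc.png

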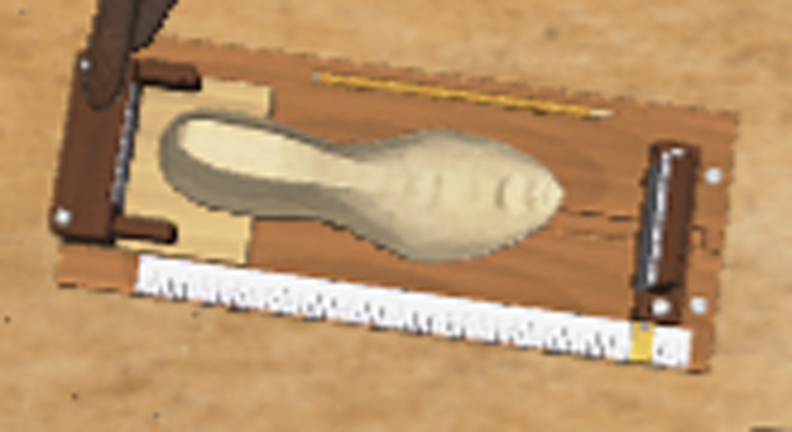

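The enlarged crop shows:
- **Jaw:** about (668,220).
- **Brass plate:** about (642,342), which is full-image px (328.7,261.2).
- **Board near edge:** from (55,288) to (708,372).
- **Last toe:** (563,195).
- **Heel:** (162,160).

```bash
python3 - <<'E'
from h import *
d=cam("top"); P=cloud(d)
f=lambda x,y:((x+.5)/4.8-.5+195,(y+.5)/4.8-.5+190)
B=onplane(d,[f(55,288),f(708,372),f(737,113)],.014); print("board",B.round(4))
ey=B[0]-B[1];ey/=np.linalg.norm(ey);print("ey",ey.round(4),np.degrees(np.arctan2(-ey[0],ey[1])))
Q=P[190:280,300:360].reshape(-1,3);m=(abs(Q[:,2]-.09)<.008);J=Q[m]
r=cv2.minAreaRect((J[:,:2]*1000).astype(np.float32));print("jaw",r,J.mean(0),len(J))
im=cv2.cvtColor(d["image"],cv2.COLOR_RGB2HSV)[245:275,300:345]
m=cv2.inRange(im,(18,130,120),(32,255,255));v,u=np.nonzero(m);print(len(u),u.mean()+300,v.mean()+245)
print("plate",onplane(d,[f(642,342),(u.mean()+300,v.mean()+245)],.02))
print("toe,heel,pencil",onplane(d,[f(563,195)],.02),onplane(d,[f(162,160)],.1),onplane(d,[f(315,77),f(610,114)],.02))
# tall stuff in region between
for x0 in np.arange(.2,.75,.05):
    row=[]
    for y0 in np.arange(-.6,.35,.05):
        q=P.reshape(-1,3);k=(q[:,0]>x0)&(q[:,0]<x0+.05)&(q[:,1]>y0)&(q[:,1]<y0+.05)
        row.append(int(1000*np.nanmax(q[k,2])) if k.any() else -1)
    print(round(x0,2),row)
E
```

```text
board [[ 0.4801  0.2644  0.014 ]
 [ 0.4317 -0.1298  0.014 ]
 [ 0.5897 -0.1509  0.014 ]]
ey [0.1218 0.9925 0.    ] -6.998326769849473
jaw ((515.3482055664062, -99.56300354003906), (17.838821411132812, 75.30826568603516), 82.680419921875) [ 0.51519554 -0.09932835  0.08907193] 185
30 328.3 261.3666666666667
plate [[ 0.44902184 -0.08971618  0.02      ]
 [ 0.44755421 -0.08953842  0.02      ]]
toe,heel,pencil [[ 0.53756908 -0.04299366  0.02      ]] [[0.54615071 0.19141113 0.1       ]] [[ 0.60967603  0.10874223  0.02      ]
 [ 0.5876615  -0.07214859  0.02      ]]
0.2 [278, -1, -1, 525, 561, 582, 593, 680, 688, 682, 563, 445, 319, 200, -754, -754, -750, -1, -749]
0.25 [3, 3, 212, 212, 233, 226, 233, 678, 687, 685, 565, 443, 313, 201, 154, 5, 5, 4, 39]
0.3 [56, 34, 258, 256, 233, 226, 235, 672, 686, 684, 7, 148, 165, 21, 6, 5, 6, 6, 43]
0.35 [231, 226, 261, 262, 237, 235, 206, 43, 47, 46, 7, 5, 12, 22, 7, 6, 6, 7, 6]
0.4 [56, 32, 260, 261, 234, 235, 38, 35, 7, 19, 23, 18, 16, 6, 7, 125, 5, 6, 8]
0.45 [52, 47, 36, 36, 38, 38, 36, 33, 8, 92, 93, 20, 32, 22, 28, 35, 19, 20, 8]
0.5 [6, 6, 5, 5, 5, 27, 7, 6, 5, 93, 94, 41, 66, 96, 117, 116, 81, 81, 6]
0.55 [16, 11, 5, 7, 665, 685, 7, 7, 11, 90, 91, 37, 61, 95, 115, 119, 184, 79, 6]
0.6 [16, 17, 6, 32, 680, 688, 9, 6, 5, 5, 15, 19, 24, 26, 37, 204, 185, 181, 185]
0.65 [6, 6, 5, 35, 677, 743, 739, 6, 6, 5, 6, 6, 7, 5, 163, 203, 184, 178, 188]
0.7 [6, 9, 10, 6, 22, 14, 736, 728, 716, 27, 28, 6, 203, 204, 206, 206, 205, 205, 206]
```

{"api": "send_rows", "payload": {
  "deltas": [
    [[0,0,-0.0375,0,0,0,-1],[0,0,-0.0375,0,0,0,-1],[0,0,-0.0375,0,0,0,-1],[0,0,-0.0375,0,0,0,-1],[0,0,0,0,0,0.152,-1],[0,0,0,0,0,0.152,-1],[0,0,0,0,0,0.152,-1]]
  ]
}}

```text
time_s: 1.08
position: [0.1802, -0.5196, 0.3734]
tool_rot: [[0.992, -0.127, -0.0], [-0.127, -0.992, 0.0], [-0.0, -0.0, -1.0]]
ft_force: [0.5, -0.7, 0.6]
grip_width: 0.0
gripper_force: 0.0
```

{"api": "send_rows", "payload": {
  "deltas": [
    [[0.0234,-0.034,0,0,0,0,-1],[0.0234,-0.034,0,0,0,0,-1],[0.0234,-0.034,0,0,0,0,-1],[0.0234,-0.034,0,0,0,0,-1],[0.0234,-0.034,0,0,0,0,-1],[0.0234,-0.034,0,0,0,0,-1],[0.0234,-0.034,0,0,0,0,-1],[0.0234,-0.034,0,0,0,0,-1],[0.0234,-0.034,0,0,0,0,-1],[0.0234,-0.034,0,0,0,0,-1],[0.0234,-0.034,0,0,0,0,-1],[0.0234,-0.034,0,0,0,0,-1]]
  ]
}}

```text
time_s: 2.58
position: [0.5094, -0.1477, 0.3735]
tool_rot: [[0.993, -0.122, -0.0], [-0.122, -0.993, 0.0], [-0.0, -0.0, -1.0]]
ft_force: [-0.1, -0.7, -0.0]
grip_width: -0.0001
gripper_force: 0.0
```

```bash
python3 - <<'E'
from h import *
s=telemetry.observe();print(s["time_s"],s["position"].round(4),s["tool_rot"].round(3),s["ft_force"],s["grip_width"])
d=cam("wrist");save(d,"w1.png");P=cloud(d)
Q=P.reshape(-1,3);m=(abs(Q[:,2]-.09)<.006)&(np.hypot(Q[:,0]-.515,Q[:,1]+.1)<.06);J=Q[m]
if m.sum()>20: print(cv2.minAreaRect((J[:,:2]*1000).astype(np.float32)),J.mean(0),m.sum())
E
```

```text
2.575 [ 0.5094 -0.1477  0.3735] [[ 0.993 -0.122 -0.   ]
 [-0.122 -0.993  0.   ]
 [-0.    -0.    -1.   ]] [-0.10028847 -0.69659059 -0.01675122] -7.311064079489998e-05
((515.5935668945312, -102.34217071533203), (18.182979583740234, 75.86506652832031), 82.4585189819336) [ 0.51671378 -0.10262888  0.0889573 ] 991
```

View pics/w1.png

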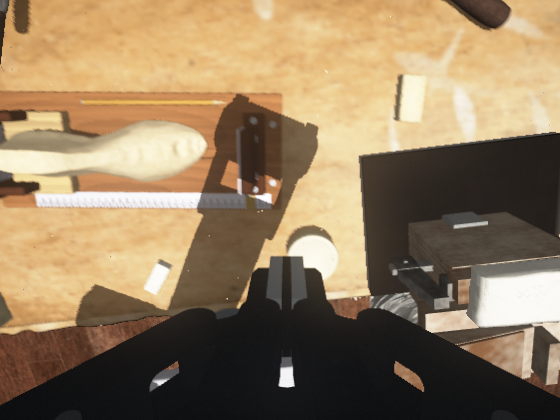

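The wrist view agrees with the top view: the jaw is at about (255,150) with the fingers behind it. I'm descending behind the jaw.

{"api": "send_rows", "payload": {
  "deltas": [
    [[0,0,0.04,0,0,0,-1],[0,0,0.04,0,0,0,-1],[0,0,0.04,0,0,0,-1],[0,0,0.04,0,0,0,-1],[0,0,0.04,0,0,0,-1],[0,0,0.04,0,0,0,-1],[0,0,0.03,0,0,0,-1],[0,0,0.02,0,0,0,-1],[0,0,0.01,0,0,0,-1],[0,0,0,0,0,0,-1]]
  ]
}}

```text
time_s: 3.88
position: [0.5086, -0.1489, 0.0734]
tool_rot: [[0.993, -0.122, -0.001], [-0.122, -0.993, 0.0], [-0.001, -0.0, -1.0]]
ft_force: [0.8, 0.1, 0.5]
grip_width: -0.0001
gripper_force: 0.0
```

{"api": "send_rows", "payload": {
  "deltas": [
    [[0,-0.005,0,0,0,0,-1],[0,-0.005,0,0,0,0,-1],[0,-0.004,0,0,0,0,-1],[0,-0.004,0,0,0,0,-1],[0,-0.004,0,0,0,0,-1],[0,-0.004,0,0,0,0,-1],[0,-0.004,0,0,0,0,-1],[0,-0.004,0,0,0,0,-1]]
  ]
}}

```text
time_s: 4.88
position: [0.5129, -0.1153, 0.0736]
tool_rot: [[0.993, -0.122, 0.0], [-0.122, -0.993, -0.001], [0.0, 0.001, -1.0]]
ft_force: [-1.7, -2.9, -0.7]
grip_width: 0.0
gripper_force: 1.3
```

```bash
python3 - <<'E'
from h import *
s=telemetry.observe();print(s["time_s"],s["position"].round(4),s["ft_force"].round(1))
d=cam("side");c=cv2.resize(d["image"][165:285,200:350],None,fx=4.8,fy=4.8,interpolation=cv2.INTER_CUBIC)
cv2.imwrite("pics/s1.png",c[:,:,::-1])
E
```

```text
4.875 [ 0.5129 -0.1153  0.0736] [-1.7 -2.9 -0.7]
```

View pics/s1.png

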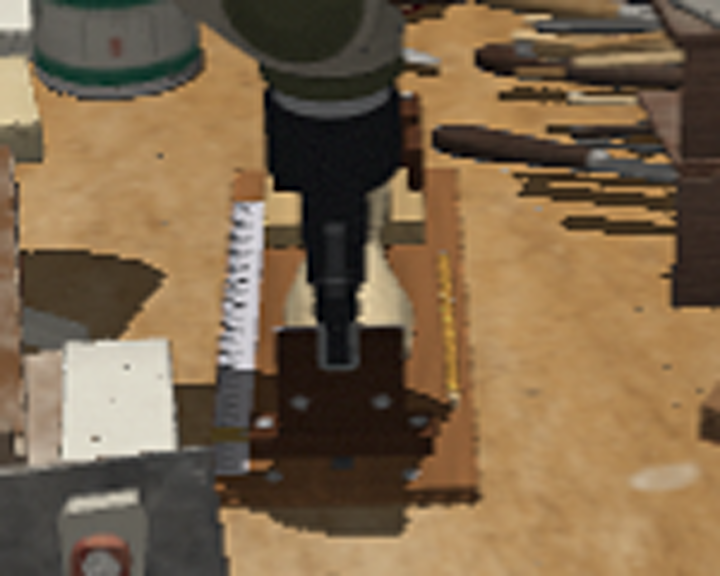

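{"api": "send_rows", "payload": {
  "deltas": [
    [[0,-0.004,0,0,0,0,-1],[0,-0.004,0,0,0,0,-1],[0,-0.004,0,0,0,0,-1],[0,-0.004,0,0,0,0,-1],[0,-0.004,0,0,0,0,-1],[0,-0.004,0,0,0,0,-1],[0,-0.004,0,0,0,0,-1],[0,-0.004,0,0,0,0,-1],[0,-0.004,0,0,0,0,-1],[0,-0.003,0,0,0,0,-1],[0,-0.003,0,0,0,0,-1],[0,-0.002,0,0,0,0,-1]]
  ]
}}

```text
time_s: 6.42
position: [0.5183, -0.0713, 0.0737]
tool_rot: [[0.993, -0.122, 0.0], [-0.122, -0.993, -0.0], [0.0, 0.0, -1.0]]
ft_force: [2.6, -3.3, 0.5]
grip_width: 0.0003
gripper_force: 1.6
```

{"api": "send_rows", "payload": {
  "deltas": [
    [[0,-0.002,0,0,0,0,-1],[0,-0.002,0,0,0,0,-1],[0,-0.002,0,0,0,0,-1],[0,-0.002,0,0,0,0,-1]]
  ]
}}

```text
time_s: 6.92
position: [0.5193, -0.0639, 0.0737]
tool_rot: [[0.993, -0.122, 0.0], [-0.122, -0.993, -0.001], [0.0, 0.001, -1.0]]
ft_force: [2.3, -5.0, -0.3]
grip_width: -0.0001
gripper_force: 2.5
```

```bash
python3 - <<'E'
from h import *
s=telemetry.observe();print(s["time_s"],s["position"].round(4),s["ft_force"].round(1))
d=cam("top")
c=cv2.resize(d["image"][190:280,195:360],None,fx=4.8,fy=4.8,interpolation=cv2.INTER_CUBIC)
cv2.imwrite("pics/topc2.png",c[:,:,::-1])
E
```

```text
6.925 [ 0.5193 -0.0639  0.0737] [ 2.3 -5.  -0.3]
```

View pics/topc2.png

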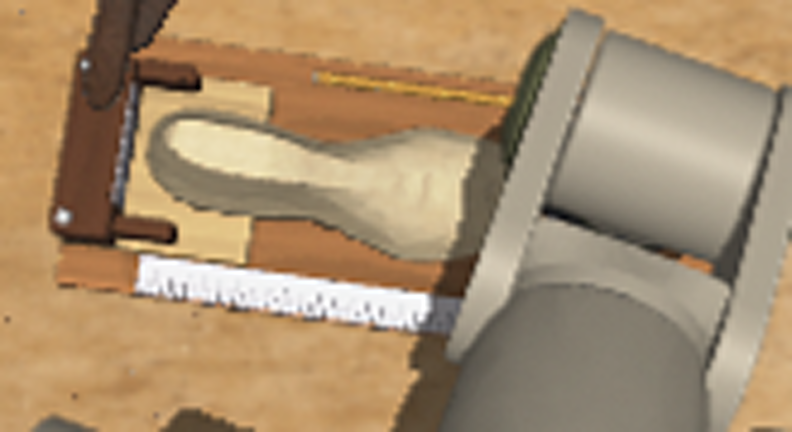

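The last is moving: its heel edge is now at about 150 px and the heel-block facing at about 125, leaving roughly 15 mm. I'll push on slowly.

{"api": "send_rows", "payload": {
  "deltas": [
    [[0,-0.002,0,0,0,0,-1],[0,-0.002,0,0,0,0,-1],[0,-0.002,0,0,0,0,-1],[0,-0.002,0,0,0,0,-1],[0,-0.002,0,0,0,0,-1]]
  ]
}}

```text
time_s: 7.6
position: [0.5206, -0.054, 0.0737]
tool_rot: [[0.993, -0.122, 0.001], [-0.122, -0.993, -0.001], [0.001, 0.001, -1.0]]
ft_force: [1.3, -5.7, -0.7]
grip_width: -0.0001
gripper_force: 2.8
```

{"api": "send_rows", "payload": {
  "deltas": [
    [[0,-0.001,0,0,0,0,-1],[0,-0.001,0,0,0,0,-1],[0,-0.001,0,0,0,0,-1]]
  ]
}}

```text
time_s: 7.98
position: [0.5209, -0.0525, 0.0737]
tool_rot: [[0.993, -0.122, 0.0], [-0.122, -0.993, -0.004], [0.001, 0.004, -1.0]]
ft_force: [-0.2, -15.3, -1.1]
grip_width: 0.0
gripper_force: 7.2
```

{"api": "send_rows", "payload": {
  "deltas": [
    [[0,-0.001,0,0,0,0,-1],[0,0,0,0,0,0,-1]]
  ]
}}

```text
time_s: 8.22
position: [0.5209, -0.0522, 0.0737]
tool_rot: [[0.993, -0.122, -0.0], [-0.122, -0.993, -0.005], [0.001, 0.005, -1.0]]
ft_force: [-0.9, -18.1, -0.7]
grip_width: -0.0001
gripper_force: 8.0
```

```bash
python3 - <<'E'
from h import *
s=telemetry.observe();print(s["time_s"],s["position"].round(4),s["ft_force"].round(1))
d=cam("top");a=d["image"][205:255,200:280]
w=cam("wrist")["image"]
c=cv2.resize(a,(672,420),interpolation=cv2.INTER_CUBIC)
cv2.imwrite("pics/c3.png",c[:,:,::-1]);cv2.imwrite("pics/w3.png",w[:,:,::-1])
E
```

```text
8.225 [ 0.5209 -0.0522  0.0737] [ -0.9 -18.1  -0.7]
```

View pics/c3.png

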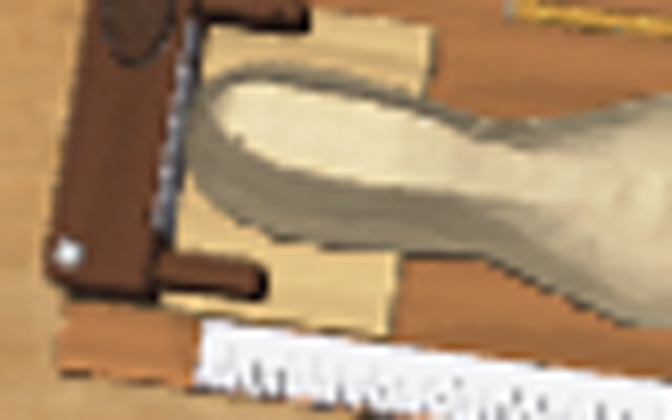

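The heel rests on the facing at about (190,130), with no gap, and the force rose to 18 N without movement, so the last is closed up. I'm backing off and rising.

{"api": "send_rows", "payload": {
  "deltas": [
    [[0,0.004,0,0,0,0,-1],[0,0.006,0,0,0,0,-1],[0,0.01,0,0,0,0,-1],[0,0.012,0,0,0,0,-1],[0,0,-0.03,0,0,0,-1],[0,0,-0.035,0,0,0,-1],[0,0,-0.035,0,0,0,-1],[0,0,-0.035,0,0,0,-1],[0,0,-0.035,0,0,0,-1],[0,0,-0.03,0,0,0,-1]]
  ]
}}

```text
time_s: 9.57
position: [0.5167, -0.0819, 0.275]
tool_rot: [[0.993, -0.122, 0.0], [-0.122, -0.993, -0.0], [0.0, -0.0, -1.0]]
ft_force: [0.2, -0.1, -0.1]
grip_width: -0.0001
gripper_force: 0.0
```

{"api": "send_rows", "payload": {
  "deltas": [
    [[-0.02,0,0,0,0,0,-1],[-0.02,0,0,0,0,0,-1],[-0.02,0,0,0,0,0,-1],[0,0,0,0,0,0,-1],[0,0,0,0,0,0,-1]]
  ]
}}

```text
time_s: 10.2
position: [0.4578, -0.0745, 0.2736]
tool_rot: [[0.993, -0.122, 0.0], [-0.122, -0.993, 0.0], [0.0, -0.0, -1.0]]
ft_force: [0.2, -0.8, -0.2]
grip_width: -0.0004
gripper_force: 0.0
```

```bash
python3 - <<'E'
from h import *
s=telemetry.observe();print(s["time_s"],s["position"].round(4),s["ft_force"].round(1))
d=cam("wrist");save(d,"w4.png");P=cloud(d)
Q=P.reshape(-1,3);m=(abs(Q[:,2]-.09)<.006)&(np.hypot(Q[:,0]-.524,Q[:,1]+.029)<.06);J=Q[m]
if m.sum()>20: print(cv2.minAreaRect((J[:,:2]*1000).astype(np.float32)),J.mean(0),m.sum())
h=cv2.cvtColor(d["image"],cv2.COLOR_RGB2HSV);b=cv2.inRange(h,(18,110,60),(34,255,255))
n,l,st,c=cv2.connectedComponentsWithStats(b)
for i in range(1,n):
    if st[i,4]>40: print(st[i],c[i].round(1),onplane(d,[c[i]],.02).round(4))
E
```

```text
10.2 [ 0.4578 -0.0745  0.2736] [ 0.2 -0.8 -0.2]
((524.225341796875, -33.81373596191406), (18.392536163330078, 74.3169937133789), 82.49710845947266) [ 0.52546568 -0.03419573  0.0890612 ] 1848
[114   0  49  17 257] [136.5   6.7] [[0.6349 0.0518 0.02  ]]
[161   0  18  12  70] [168.8   5. ] [[0.6324 0.0199 0.02  ]]
[343   0  33  28 222] [360.7  13.5] [[ 0.6017 -0.1665  0.02  ]]
[208   4  17   7  46] [215.1   6.9] [[ 0.625  -0.0249  0.02  ]]
[384  10  16  16  58] [390.6  17.1] [[ 0.595  -0.1957  0.02  ]]
[395  12  12  12  43] [400.9  17.4] [[ 0.5935 -0.2058  0.02  ]]
[410  25  12  13  45] [415.5  32.5] [[ 0.578  -0.2198  0.02  ]]
[347  37  12  16  54] [350.1  43.6] [[ 0.5756 -0.1541  0.02  ]]
[ 89  39 170   5 707] [172.   41.4] [[0.5995 0.0235 0.02  ]]
[234 164  12  21 208] [239.5 174.7] [[ 0.4567 -0.0228  0.02  ]]
[317 186  28  11 151] [330.2 190.7] [[ 0.4265 -0.1207  0.02  ]]
[255 199  22  10  82] [265.  203.1] [[ 0.421  -0.0463  0.02  ]]
[311 199  25  15 100] [322.2 205. ] [[ 0.411  -0.1102  0.02  ]]
[334 203   9  15  60] [338.7 209.4] [[ 0.4035 -0.1284  0.02  ]]
[255 209  30  18 179] [272.4 217.2] [[ 0.4035 -0.0524  0.02  ]]
[ 81 259  27  18 103] [ 95.7 268.5] [[0.3652 0.1659 0.02  ]]
[113 288  31  18 149] [129.  295.3] [[0.3254 0.1348 0.02  ]]
```

View pics/w4.png

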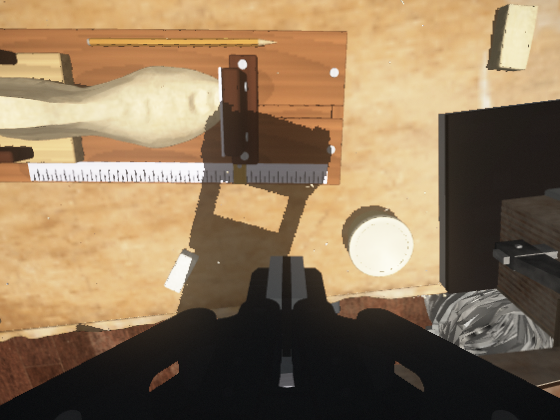

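The brass plate is at px (239.5,174.7), giving (0.457,-0.0225), and the toe is against the slide face. I'll move over the plate and partway down.

{"api": "send_rows", "payload": {
  "deltas": [
    [[-0.002,-0.013,0,0,0,0,-1],[-0.002,-0.013,0,0,0,0,-1],[-0.002,-0.013,0,0,0,0,-1],[0,-0.013,0,0,0,0,-1],[0,0,0.035,0,0,0,-1],[0,0,0.035,0,0,0,-1],[0,0,0.035,0,0,0,-1],[0,0,0.035,0,0,0,-1],[0,0,0.02,0,0,0,-1],[0,0,0.01,0,0,0,-1],[0,0,0,0,0,0,-1],[0,0,0,0,0,0,-1]]
  ]
}}

```text
time_s: 11.75
position: [0.4582, -0.0217, 0.1044]
tool_rot: [[0.993, -0.122, 0.001], [-0.122, -0.993, -0.0], [0.002, 0.0, -1.0]]
ft_force: [-0.4, -0.7, 0.3]
grip_width: -0.0003
gripper_force: 0.0
```

```bash
python3 - <<'E'
from h import *
s=telemetry.observe();print(s["time_s"],s["position"].round(4),s["ft_force"].round(1))
d=cam("wrist");P=cloud(d)
L=(P-s["position"])@s["tool_rot"]
for v in range(245,345,8): print(v,[tuple((1000*L[v,u]).round(0)) for u in (278,296)])
h=cv2.cvtColor(d["image"],cv2.COLOR_RGB2HSV);b=cv2.inRange(h,(18,110,40),(34,255,255))
n,l,st,c=cv2.connectedComponentsWithStats(b)
for i in range(1,n):
    p=onplane(d,[c[i]],.02)[0]
    if st[i,4]>40 and np.hypot(p[0]-.457,p[1]+.022)<.04: print(st[i],p.round(4))
q=cv2.resize(d["image"],None,fx=1.4,fy=1.4);cv2.imwrite("pics/w5.png",q[:,:,::-1])
E
```

```text
11.75 [ 0.4582 -0.0217  0.1044] [-0.4 -0.7  0.3]
245 [(np.float64(-31.0), np.float64(-5.0), np.float64(105.0)), (np.float64(-31.0), np.float64(8.0), np.float64(105.0))]
253 [(np.float64(-37.0), np.float64(-5.0), np.float64(105.0)), (np.float64(-38.0), np.float64(8.0), np.float64(106.0))]
261 [(np.float64(11.0), np.float64(-2.0), np.float64(-18.0)), (np.float64(11.0), np.float64(5.0), np.float64(-16.0))]
269 [(np.float64(11.0), np.float64(-2.0), np.float64(-23.0)), (np.float64(11.0), np.float64(4.0), np.float64(-24.0))]
277 [(np.float64(11.0), np.float64(-2.0), np.float64(-30.0)), (np.float64(11.0), np.float64(4.0), np.float64(-31.0))]
285 [(np.float64(11.0), np.float64(-2.0), np.float64(-36.0)), (np.float64(11.0), np.float64(4.0), np.float64(-36.0))]
293 [(np.float64(11.0), np.float64(-2.0), np.float64(-42.0)), (np.float64(11.0), np.float64(4.0), np.float64(-42.0))]
301 [(np.float64(9.0), np.float64(-2.0), np.float64(-44.0)), (np.float64(10.0), np.float64(4.0), np.float64(-45.0))]
309 [(np.float64(11.0), np.float64(-2.0), np.float64(-52.0)), (np.float64(13.0), np.float64(4.0), np.float64(-54.0))]
317 [(np.float64(12.0), np.float64(-1.0), np.float64(-57.0)), (np.float64(12.0), np.float64(4.0), np.float64(-57.0))]
325 [(np.float64(9.0), np.float64(-1.0), np.float64(-57.0)), (np.float64(10.0), np.float64(4.0), np.float64(-59.0))]
333 [(np.float64(4.0), np.float64(-2.0), np.float64(-54.0)), (np.float64(9.0), np.float64(4.0), np.float64(-60.0))]
341 [(np.float64(2.0), np.float64(-2.0), np.float64(-55.0)), (np.float64(2.0), np.float64(4.0), np.float64(-55.0))]
[277 199  21  31 590] [ 0.4567 -0.0226  0.02  ]
```

View pics/w5.png

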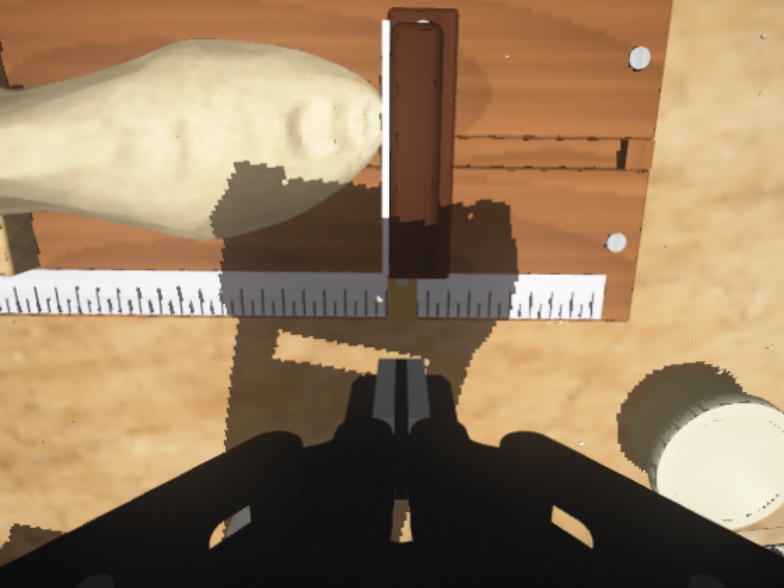

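The plate (277–298, 199–230) is well placed at (0.457,-0.0226), the toe is tight on the jaw face, and there is no gap. The depth readings disagree on where the fingertips are, so I'll check from the side camera.

```bash
python3 - <<'E'
from h import *
s=telemetry.observe();d=cam("wrist");T=s["tool_rot"]
print("cam in tool",((d["c"]-s["position"])@T).round(3), (T.T@d["R"]).round(2).tolist())
for p in ([.011,0,.025],[.011,0,.0],[.011,0,-.015],[.011,0,.012]):
    X=(s["position"]+T@np.array(p)-d["c"])@d["R"]; x=X[:2]/X[2]; r=x@x; x=x*(1+float(d["k1"])*r); K=d["K"];print(p,X.round(3),K[0][0]*x[0]+K[0][2],K[1][1]*x[1]+K[1][2])
e=cam("side");P=cloud(e)
L=(P-s["position"])@T
m=(abs(L[...,0])<.02)&(abs(L[...,1])<.025)&(L[...,2]<.06)
v,u=np.nonzero(m)
for vv in np.unique(v): k=v==vv; print(vv,u[k].min(),u[k].max(),(1000*L[vv,u[k]].mean(0)).round(0))
u0,v0=int(u.mean()),int(v.max())
c=cv2.resize(e["image"][v0-60:v0+40,u0-65:u0+65],None,fx=5.5,fy=5.5,interpolation=cv2.INTER_CUBIC);print(u0-65,v0-60)
cv2.imwrite("pics/s2.png",c[:,:,::-1])
E
```

```text
cam in tool [ 0.071  0.001 -0.15 ] [[0.0, -0.96, -0.28], [1.0, 0.0, -0.0], [0.0, -0.28, 0.96]]
[0.011, 0, 0.025] [-0.001  0.009  0.185] 284.6606023404259 226.1553231796876
[0.011, 0, 0.0] [-0.001  0.016  0.161] 284.3509877929402 244.88861956555974
[0.011, 0, -0.015] [-0.001  0.02   0.146] 284.11654414948833 259.07630829345806
[0.011, 0, 0.012] [-0.001  0.012  0.172] 284.5103590190521 235.24533612356063
113 246 246 [  10.  -25. -309.]
114 240 248 [   6.  -20. -308.]
115 238 249 [   4.  -13. -308.]
116 236 249 [   2.   -7. -307.]
117 236 249 [   2.    1. -307.]
118 238 249 [   5.    9. -307.]
119 240 249 [   8.   17. -307.]
120 243 249 [  13.   21. -305.]
121 248 249 [  18.   18. -301.]
122 249 249 [  20.   25. -301.]
161 237 250 [   0.   23. -191.]
162 237 237 [ -17.   22. -188.]
163 237 250 [  -2.   23. -185.]
164 237 251 [   1.   22. -182.]
165 239 245 [  -3.    9. -173.]
166 243 245 [   1.   17. -174.]
171 237 250 [  -1.   25. -163.]
180 252 252 [  19.  -15. -116.]
181 239 252 [   8.  -11. -115.]
182 239 252 [   3.   -8. -114.]
183 239 252 [   3.   -8. -111.]
184 239 252 [   4.    
[... 231 characters left out ...]
192 240 252 [  4.  13. -93.]
193 240 252 [  4.   9. -88.]
194 240 252 [  3.  13. -87.]
195 240 252 [  4.  15. -85.]
196 240 252 [  8.  13. -81.]
197 251 252 [ 17.  14. -78.]
198 251 252 [ 17.  16. -75.]
199 250 251 [ 14.  14. -72.]
200 251 251 [ 14. -15. -53.]
201 251 251 [ 14.  -4. -56.]
203 251 251 [ 14.   5. -54.]
204 251 251 [ 14.   9. -53.]
206 249 249 [  9.  24. -55.]
207 243 250 [  1.  12. -46.]
208 243 250 [  1.  10. -41.]
209 243 250 [  1.   9. -37.]
210 243 250 [  1.  11. -35.]
211 243 250 [  0.   9. -31.]
212 244 251 [  3.   8. -27.]
213 244 251 [  3.   8. -24.]
214 244 251 [  3.  10. -22.]
215 244 250 [  1.   9. -18.]
216 244 250 [  1.   8. -14.]
217 245 249 [ 1.  5. -9.]
180 157
```

View pics/s2.png

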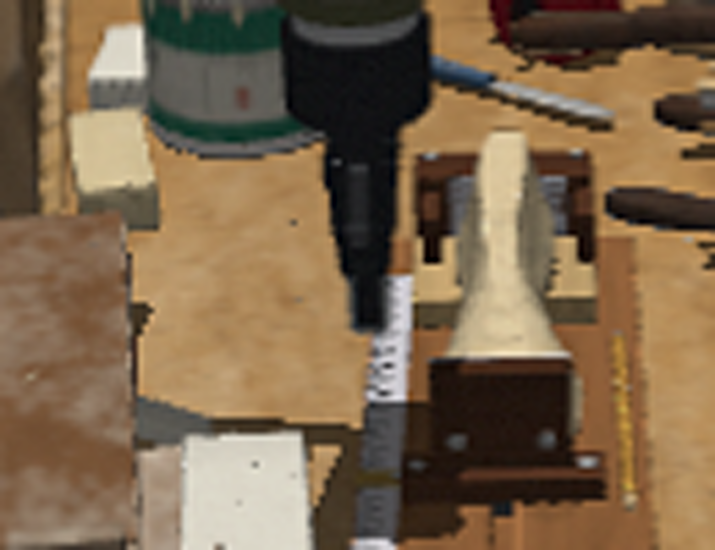

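Both cameras put the visible tips about 12 mm behind the TCP, while the text says 25 mm ahead of it. I'll settle it with a light probe over bare bench on the robot's side of the board.

{"api": "send_rows", "payload": {
  "deltas": [
    [[-0.025,0,0,0,0,0,-1],[-0.025,0,0,0,0,0,-1],[0,0,0.025,0,0,0,-1],[0,0,0.025,0,0,0,-1],[0,0,0.015,0,0,0,-1],[0,0,0,0,0,0,-1],[0,0,0,0,0,0,-1]]
  ]
}}

```text
time_s: 12.78
position: [0.4086, -0.0158, 0.0393]
tool_rot: [[0.993, -0.122, 0.001], [-0.122, -0.993, -0.0], [0.001, 0.0, -1.0]]
ft_force: [-0.8, 0.2, 0.6]
grip_width: -0.0003
gripper_force: 0.0
```

{"api": "send_rows", "payload": {
  "deltas": [
    [[0,0,0.003,0,0,0,-1],[0,0,0.002,0,0,0,-1],[0,0,0.002,0,0,0,-1],[0,0,0.002,0,0,0,-1],[0,0,0.002,0,0,0,-1]]
  ]
}}

```text
time_s: 13.4
position: [0.4081, -0.0157, 0.0275]
tool_rot: [[0.993, -0.122, 0.0], [-0.122, -0.993, 0.0], [0.0, -0.0, -1.0]]
ft_force: [-0.2, -0.1, 0.3]
grip_width: -0.0003
gripper_force: 0.0
```

{"api": "send_rows", "payload": {
  "deltas": [
    [[0,0,0.001,0,0,0,-1],[0,0,0.001,0,0,0,-1],[0,0,0.001,0,0,0,-1],[0,0,0.001,0,0,0,-1],[0,0,0,0,0,0,-1]]
  ]
}}

```text
time_s: 14.02
position: [0.4081, -0.0156, 0.0236]
tool_rot: [[0.993, -0.122, -0.0], [-0.122, -0.993, 0.0], [-0.0, -0.0, -1.0]]
ft_force: [-0.3, 0.0, 0.4]
grip_width: -0.0001
gripper_force: 0.0
```

{"api": "send_rows", "payload": {
  "deltas": [
    [[0,0,0.001,0,0,0,-1],[0,0,0.001,0,0,0,-1],[0,0,0.001,0,0,0,-1],[0,0,0.001,0,0,0,-1],[0,0,0.001,0,0,0,-1],[0,0,0,0,0,0,-1]]
  ]
}}

```text
time_s: 14.78
position: [0.4081, -0.0156, 0.0185]
tool_rot: [[0.993, -0.122, -0.0], [-0.122, -0.993, 0.0], [-0.0, -0.0, -1.0]]
ft_force: [-1.4, 0.3, -0.0]
grip_width: -0.0001
gripper_force: 0.0
```

```bash
python3 - <<'E'
from h import *
s=telemetry.observe();T=s["tool_rot"];print(s["position"],s["ft_force"])
e=cam("side");P=cloud(e);L=(P-s["position"])@T
m=(abs(L[...,0])<.02)&(abs(L[...,1])<.025)&(L[...,2]<.06)
v,u=np.nonzero(m)
for vv in np.unique(v)[-14:]: k=v==vv; print(vv,u[k].min(),u[k].max(),(1000*L[vv,u[k]].mean(0)).round(0),(1000*P[vv,u[k],2]).round(0))
c=cv2.resize(e["image"][190:280,185:305],None,fx=6,fy=6,interpolation=cv2.INTER_CUBIC)
cv2.imwrite("pics/s3.png",c[:,:,::-1])
E
```

```text
[ 0.40807886 -0.0156352   0.01854645] [-1.35086086  0.26059234 -0.04273862]
231 234 234 [ 13.  23. -60.] [78.]
232 228 228 [ -4.  25. -58.] [76.]
234 227 234 [  1.  10. -42.] [56. 59. 63. 62. 62. 64. 60. 60.]
235 228 233 [  1.  12. -40.] [55. 60. 58. 59. 59. 59.]
236 235 235 [ 12.  -3. -27.] [46.]
245 236 237 [ 13. -22.  17.] [3. 1.]
246 237 238 [ 17. -16.  17.] [1. 3.]
247 237 238 [17. -7. 14.] [1. 7.]
248 237 238 [ 17. -10.  20.] [-2. -1.]
249 237 238 [18. -1. 17.] [1. 2.]
250 237 238 [18.  4. 18.] [1. 0.]
251 237 238 [18.  9. 18.] [ 1. -0.]
252 237 238 [18. 14. 18.] [-0.  1.]
253 237 237 [17. 19. 19.] [-0.]
```

View pics/s3.png

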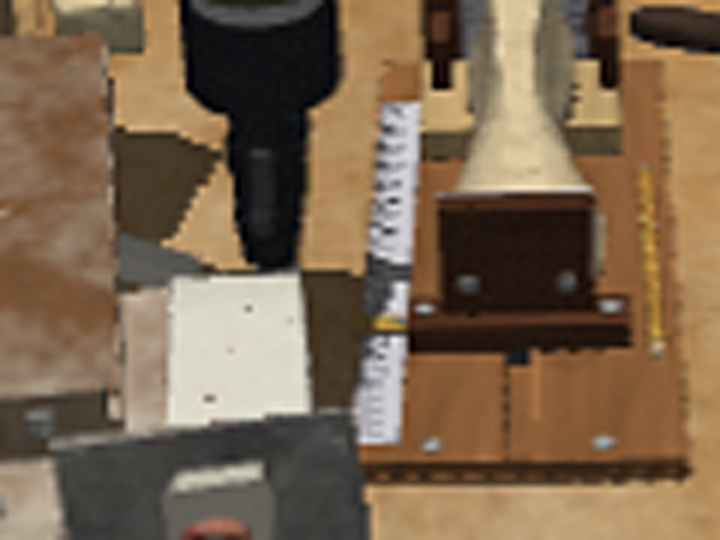

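There is no contact at TCP z 0.0185, so the text's tip offset does not hold here. I'll go down gently until touch to fix the real one.

{"api": "send_rows", "payload": {
  "deltas": [
    [[0,0,0.003,0,0,0,-1],[0,0,0.003,0,0,0,-1],[0,0,0.003,0,0,0,-1],[0,0,0.003,0,0,0,-1],[0,0,0.003,0,0,0,-1],[0,0,0.003,0,0,0,-1],[0,0,0.002,0,0,0,-1],[0,0,0.002,0,0,0,-1],[0,0,0,0,0,0,-1]]
  ]
}}

```text
time_s: 15.95
position: [0.4081, -0.0156, -0.0035]
tool_rot: [[0.993, -0.122, -0.0], [-0.122, -0.993, 0.0], [-0.0, -0.0, -1.0]]
ft_force: [-1.0, 0.9, -0.5]
grip_width: 0.0
gripper_force: 0.0
```

{"api": "send_rows", "payload": {
  "deltas": [
    [[0,0,0.001,0,0,0,-1],[0,0,0.001,0,0,0,-1],[0,0,0.001,0,0,0,-1],[0,0,0.001,0,0,0,-1],[0,0,0,0,0,0,-1]]
  ]
}}

```text
time_s: 16.58
position: [0.4081, -0.0156, -0.0075]
tool_rot: [[0.993, -0.122, -0.0], [-0.122, -0.993, 0.0], [-0.0, -0.0, -1.0]]
ft_force: [0.2, 0.2, 0.2]
grip_width: 0.0003
gripper_force: 0.0
```

{"api": "send_rows", "payload": {
  "deltas": [
    [[0,0,0.001,0,0,0,-1],[0,0,0.001,0,0,0,-1],[0,0,0.001,0,0,0,-1],[0,0,0,0,0,0,-1]]
  ]
}}

```text
time_s: 17.08
position: [0.4082, -0.0157, -0.0079]
tool_rot: [[0.993, -0.121, 0.002], [-0.121, -0.993, -0.001], [0.002, 0.001, -1.0]]
ft_force: [-10.0, 0.8, 51.1]
grip_width: -0.0001
gripper_force: 25.9
```

{"api": "send_rows", "payload": {
  "deltas": [
    [[0,0,0.001,0,0,0,-1],[0,0,0.001,0,0,0,-1],[0,0,0,0,0,0,-1]]
  ]
}}

```text
time_s: 17.45
position: [0.4083, -0.0157, -0.0081]
tool_rot: [[0.993, -0.121, 0.004], [-0.121, -0.993, -0.002], [0.004, 0.001, -1.0]]
ft_force: [-17.4, 3.0, 89.5]
grip_width: -0.0002
gripper_force: 44.8
```

Contact is at TCP z -0.0078, so the tips are 8 mm behind the TCP. That batched step pressed harder than I wanted. I'll lift off now and move back to the plate.

{"api": "send_rows", "payload": {
  "deltas": [
    [[0,0,-0.01,0,0,0,-1],[0,0,-0.03,0,0,0,-1],[0,0,-0.035,0,0,0,-1],[0,0,-0.035,0,0,0,-1],[0.025,0,0,0,0,0,-1],[0.025,0,0,0,0,0,-1],[0,0,0,0,0,0,-1],[0,0,0,0,0,0,-1]]
  ]
}}

```text
time_s: 18.45
position: [0.4567, -0.0215, 0.0973]
tool_rot: [[0.993, -0.122, -0.001], [-0.122, -0.993, 0.0], [-0.002, -0.0, -1.0]]
ft_force: [-0.5, -0.3, 0.3]
grip_width: -0.0002
gripper_force: 0.0
```

```bash
python3 - <<'E'
from h import *
s=telemetry.observe();print(s["position"].round(4),s["ft_force"].round(1),s["wrist_torque"],s["tool_rot"].round(4))
d=cam("wrist")
h=cv2.cvtColor(d["image"],cv2.COLOR_RGB2HSV);b=cv2.inRange(h,(18,110,40),(34,255,255))
n,l,st,c=cv2.connectedComponentsWithStats(b)
for i in range(1,n):
    p=onplane(d,[c[i]],.02)[0]
    if st[i,4]>40 and np.hypot(p[0]-.457,p[1]+.022)<.04: print(st[i],p.round(4))
E
```

```text
[ 0.4567 -0.0215  0.0973] [-0.5 -0.3  0.3] [-0.00580526 -0.00939566  0.06394953] [[ 9.926e-01 -1.218e-01 -1.500e-03]
 [-1.218e-01 -9.926e-01  5.000e-04]
 [-1.500e-03 -3.000e-04 -1.000e+00]]
[277 198  21  34 629] [ 0.4568 -0.0226  0.02  ]
```

{"api": "send_rows", "payload": {
  "deltas": [
    [[0,0.001,0.02,0,0,0,-1],[0,0,0.02,0,0,0,-1],[0,0,0.015,0,0,0,-1],[0,0,0.01,0,0,0,-1],[0,0,0.005,0,0,0,-1],[0,0,0,0,0,0,-1],[0,0,0,0,0,0,-1],[0,0,0,0,0,0,-1],[0,0,0,0,0,0,-1],[0,0,0,0,0,0,-1],[0,0,0,0,0,0,-1],[0,0,0,0,0,0,-1]]
  ]
}}

```text
time_s: 20.0
position: [0.4576, -0.0227, 0.0276]
tool_rot: [[0.993, -0.122, -0.0], [-0.122, -0.993, 0.0], [-0.0, 0.0, -1.0]]
ft_force: [0.5, 0.8, 0.7]
grip_width: -0.0002
gripper_force: 0.0
```

{"api": "send_rows", "payload": {
  "deltas": [
    [[0,0,0,0,0,0,-1],[0,0,0,0,0,0,-1],[0,0,0,0,0,0,-1],[0,0,0,0,0,0,-1],[0,0,0,0,0,0,-1],[0,0,0,0,0,0,-1],[0,0,0,0,0,0,-1],[0,0,0,0,0,0,-1],[0,0,0,0,0,0,-1],[0,0,0,0,0,0,-1],[0,0,0,0,0,0,-1],[0,0,0,0,0,0,-1]]
  ]
}}

```text
time_s: 21.5
position: [0.4576, -0.0227, 0.0276]
tool_rot: [[0.993, -0.122, -0.0], [-0.122, -0.993, 0.0], [-0.0, -0.0, -1.0]]
ft_force: [-0.9, -0.1, -0.2]
grip_width: 0.0001
gripper_force: 0.0
```

{"api": "send_rows", "payload": {
  "deltas": [
    [[0,0,0,0,0,0,-1],[0,0,0,0,0,0,-1],[0,0,0,0,0,0,-1],[0,0,0,0,0,0,-1],[0,0,0,0,0,0,-1],[0,0,0,0,0,0,-1],[0,0,0,0,0,0,-1],[0,0,0,0,0,0,-1]]
  ]
}}

```text
time_s: 22.5
position: [0.4576, -0.0227, 0.0276]
tool_rot: [[0.993, -0.122, -0.0], [-0.122, -0.993, 0.0], [-0.0, -0.0, -1.0]]
ft_force: [0.4, 0.7, 0.4]
grip_width: -0.0003
gripper_force: 0.0
```

```bash
python3 - <<'E'
from h import *
s=telemetry.observe();print(s["time_s"],s["position"].round(4),s["ft_force"].round(1))
w=cam("wrist");e=cam("side")
a=cv2.resize(w["image"][100:330,140:430],(400,317));b=cv2.resize(e["image"][190:280,200:314],(400,317),interpolation=cv2.INTER_CUBIC)
cv2.imwrite("pics/f.png",np.hstack([a,b])[:,:,::-1])
E
```

```text
22.5 [ 0.4576 -0.0227  0.0276] [0.4 0.7 0.4]
```

View pics/f.png

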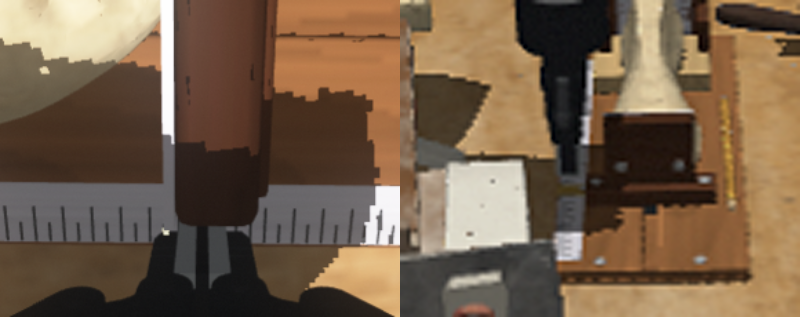

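The left half shows the fingertips at (200,228) directly over the plate and clear of the jaw. The right half shows the same from the side: tips just above the plate at (570,175) and the last closed. The forces are about zero and the pose has been held for more than 2 s, so I'm handing in.

```bash
python3 -c "
from rig import env
print(env.close_job())"
```

```text
the job is handed in; nothing more can be done
None
```

I closed the last up between the slide and the heel block (18 N, no gap seen at heel or toe), and the fingers finished pointing about 15 mm above the index plate, held over 2 s and touching nothing. Two departures: the push came high on the jaw (tips about 81 mm up), and my bench probe for the true tip offset pressed to about 90 N at the wrist (limit 120 N).

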